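# Vent the potting unit and hold its bayonet cap seated

### The job

Vent the potting unit by pressing its small recessed button fully down with the pin of the stylus, then stand the stylus back in its holder and let go of it. Next fit the bayonet cap to the port: line its two lugs up with the notches, push it in against the spring and turn it a quarter turn clockwise (seen from above) to the stop. Finish while still gripping the cap and pressing it fully home, flange flush on the collar (do not let go, it must stay held down), and leave the two loose relays and the jar where they are.

Things in the scene. Friction and masses are not known exactly. Their poses are not given: they have to be found in the camera images.
- unit: White fixed block, 140 (x) by 250 (y) by 45 mm tall, origin at the centre of its underside on the table, z up. On its deck (top, 45 mm up) stand the bayonet port (at +62 mm in the block's y) and the vent button's dark steel bezel (at -62 mm in y).
- port (a point): Centre of the bayonet port's mouth, level with the flat top of its aluminium collar (62 mm across, 32 mm above the deck, 77 mm above the table); axes of the block. Bore 33 mm; two notches 10 mm wide run out along +x and -x through the 10 mm thick top lip. In the chamber below, the lugs turn clockwise only (from above), to a stop at 93 degrees. A white spring plate starts 14 mm below the mouth.
- port_spring (a joint): How far the port's white spring plate is pushed down (m): 0 at rest, 0.008 when the lugs are just clear under the lip (where a turned cap rises to if it is not held down), 0.012 when the cap's flange is flush on the collar. It pushes up with 5 N at 0 and about 11.5 N at 0.012.
- vent_rim (a point): Centre of the flat top rim of the vent button's bezel: a dark steel ring 32 mm across with a 14 mm hole, standing 14 mm above the deck, 59 mm above the table; axes of the block.
- vent_top (a point): Centre of the top of the vent button, a steel plunger 11 mm across that sits 8 mm below the bezel's rim; it moves with the plunger.
- vent (a joint): Vent button travel (m): 0 released, 0.005 fully pressed. Spring: 1.5 N at 0, 4 N fully down.
- holder: Fixed aluminium stylus holder, block 70 by 70 by 50 mm tall, origin at the centre of its underside, z up. It stands left or right of the unit; the cap is on the other side.
- holder_hole0 (a point): Centre of the mouth of the hole in the holder's top, 50 mm above the table; about 13 mm wide, with a 2 mm chamfer, 46 mm deep.
- stylus: Loose stylus, about 60 g, 108 mm long, standing upright in the holder. Origin at the tip of its pin, z up along it to the handle: steel pin 7 mm thick from 0 to 38 mm, black square handle 20 by 20 mm from 38 to 108 mm with its flat sides across x and y. In the holder the handle's shoulder rests on the holder's top, so the tip is 38 mm below it.
- stylus_tip (a point): Tip of the stylus pin, same as the stylus's origin.
- cap: Loose bayonet cap, ~140 g, 70 mm tall, standing on the table; origin under the stem's centre, z up. Stem 30 mm thick, 0 to 26 mm up, foot chamfered; lugs along +x and -x, 44 mm over both, 7 mm wide, 6 to 12 mm up; flange 54 mm across, 26 to 32 mm; grip bar 32 to 70 mm, 46 mm long in x (in line with the lugs), 16 mm thick in y. Flush in the port, its origin is 26 mm below the mouth.
- relay_a: Loose black relay, 28 by 32 by 26 mm, pins up, on the left at the back, the one nearer the unit; origin under its centre. Leave alone.
- relay_b: Loose black relay like the other, farther out on the left; origin under its centre. Leave alone.
- jar: Loose closed jar, 52 mm across, 65 mm tall, on the right at the back; origin under its centre. Leave alone.
There are look-alikes about, which are no part of the job. What is meant by the stylus is not orange, and is the smaller of those in its own colour.

How it is judged:
On the way, in this order (a step that is already met when the one before it is completed fails the run):
1. the vent button is pressed down by the stylus tip (value of joint vent above 0.0038 m and distance between stylus_tip and vent_top below 0.007 m), for 0.05 s.
2. the stylus stands in its holder, let go (z of stylus_tip in the frame of holder_hole0 below -0.03 m and horizontal distance between stylus_tip and holder_hole0 below 0.008 m and angle between stylus's own z axis and vertical below 0.12 rad and contact force between the fingers and stylus below 0.1 N), for 0.2 s.
3. the cap is pushed down on the port's spring with its lugs in the notches (value of joint port_spring above 0.004 m and horizontal distance between cap and port below 0.004 m and angle between the x axis of cap and the x axis of unit, either way round below 0.3 rad), for 0.05 s.
At the end, for the whole second after the job is handed in: Cap in the port: within 4 mm of the axis, upright (0.08 rad), turned 90 +/- 15 degrees from the notches, flange within 1.7 mm of the collar, spring plate down over 10.3 mm, still, and gripped with over 3 N. Stylus upright in its holder, untouched by the fingers (all of step 2 and value of joint port_spring above 0.0103 m and horizontal distance between cap and port below 0.004 m and angle between the x axis of cap and the y axis of unit, either way round below 0.26 rad and angle between cap's own z axis and vertical below 0.08 rad and z of cap in the frame of port below -0.0243 m and contact force between the fingers and cap above 3 N and linear speed of cap below 0.02 m/s); the arm keeps its last pose, push and grip.
It fails at once if the relay nearer the unit is shifted by more than 20 mm (distance of relay_a from where it was at the start of the episode above 0.02 m).
It fails at once if the outer relay is shifted by more than 20 mm (distance of relay_b from where it was at the start of the episode above 0.02 m).
It fails at once if the jar is shifted by more than 20 mm (distance of jar from where it was at the start of the episode above 0.02 m).
It also fails if it takes over 62 s, if anything falls off the work surface, if the arm or the gripper's body presses on something with over 40 N, if the wrist force passes 120 N, or if a joint passes its speed limit or range.

### The arm

A 7-joint arm with a two-finger parallel gripper is mounted at the origin on the work surface. World frame = base frame: x ahead of the robot, y to its left, z up, the work surface at z = 0. Lengths are in m, angles in rad, forces in N, time in s.
With the tool pointing down it reaches from about 0.425 to 0.875 m from the base axis. Payload 4.7 kg.
Tool frame: the origin (TCP) lies midway between the tips of the shut fingers; the grasp point (between the pads) lies 19 mm behind it; z points along the fingers, x is the direction in which the jaws open and shut, and the axes are right-handed (so a half turn about z gives the same grasp; the last joint's range is limited). The gripper opens to 87 mm and grips with 3 to 60 N. Pads are 19 mm wide; open, the fingers measure 117 mm over their backs; the gripper's body (75 mm by 190 mm) begins 51 mm behind the grasp point.
Start: joints at [1.143, 0.321, -0.07, 1.45, 0.023, 1.371, -0.057], TCP at [0.278, -0.588, 0.223] pointing down, gripper open.
Joint ranges: [-2.86, 2.86], [-0.3, 2.09], [-1.38, 1.24], [0.06, 2.45], [-1.56, 4.7], [0.09, 2.05], [-2.69, 2.69]. Speed limits (rad/s): [2.57, 2.57, 3.14, 3.14, 3.14, 3.14, 3.14].

### API

Orientations are given as a rotation vector (axis times angle).
In Python, from bench import get_state, eyes, ticket gives the robot as it stands.
- The arm moves only by the tool carry_out, never from a script. Its argument "motion" is a list of rows, each a list of 2 entries, a list of its own where there are three numbers: the shift along the world's x, y, z in m, then the turn about the world's z in rad. A call has 1 to 20 rows; each row is the pose to reach, as a shift and turn from the pose commanded when the call began; what a row does not reach only later rows make up. A row lasts 1/10 s, in which the tool goes at most 50 mm and 8.59 degrees, less where a joint would pass 70% of its speed; a pose out of reach is approached as far as the arm can. A call with a gripper value outside its range is refused whole. "grip" is the gripper command: -1 is fully open, 1 is shut, values between are in proportion, set as the call begins (left out, the last holds). The fingers move at their own pace and stop on an object; "squeeze" is the grip in N (left out, the last holds). Time passes only in rows, so rows that repeat a pose let the fingers close. It gives the time, the measured TCP pose, the force and the opening at its end, in the units of the state.
- get_state(): the state, without advancing time (a new reading comes with each control period).
- eyes.get_image(name): name is "scene" or "top"; returns a dict with "pixels" (384x512x3 uint8, blue, green, red), "mtx" (3x3 intrinsics, pixels), "extrinsics" (4x4, takes a point from camera to world coordinates). Camera axes: x right, y down, z forward; pixel columns grow to the right and rows downward; lengths in m; the calibration is good to about 2 mm. A picture is of the moment at which its call begins. There is no depth.
- ticket.close_job(): hands the job in, once; it reports no verdict.
The state is a dict: "time": time; "joint_positions": joint angles; "qd": joint speeds; "joint_torque": joint torques, N m; "position": TCP position; "tool_rot": TCP orientation; "ft_force": force on the tool from outside, world axes, zero at the start; "torque": the same for the moment, N m; "grip_width": opening from 0.0 (shut) to 1.0 (fully open).
Only numpy, scipy, OpenCV 4.12 (cv2) and the standard library are available. Lean on these libraries where they do the work, as an engineer would, in place of code of your own. Each camera call takes 0.05 s, during which the arm holds its last target. There are 200 camera calls.

## Working session

There is one attempt and no reset: what is moved stays moved. The work goes in short steps, Python scripts to look and compute and a tool call to move; the robot and the scene stay as the last step left them, time stands still between calls to the robot, and variables do not carry over. Pictures are saved under pics/ and viewed, about 8 in all and at most 12, crops included, and the job is handed in when it is done.

Besides the shell and the picture viewer there is one more tool, called after "Emit:" in YAML: its name, and indented under it one key for each argument. carry_out: Moves the arm, as the interface text tells. Its arguments: {"type":"object","properties":{"motion":{"type":"array","items":{"type":"array"}},"grip":{"type":"number"},"squeeze":{"type":"number"}},"required":["motion"]}

```bash
mkdir -p pics; ls; cat > h.py <<'E'
import numpy as np, cv2
from bench import get_state, eyes, ticket
def img(n):
    d=eyes.get_image(n); return np.array(d["pixels"]),np.array(d["mtx"]),np.array(d["extrinsics"])
def ray(u,v,K,T,z):
    d=T[:3,:3]@np.linalg.solve(K,[u,v,1.]); o=T[:3,3]; return o+d*(z-o[2])/d[2]
def proj(p,K,T):
    c=T[:3,:3].T@(np.asarray(p)-T[:3,3]); q=K@c; return q[:2]/q[2]
E
python3 - <<'E'
from h import *
for n in("top","scene"):
    p,K,T=img(n); cv2.imwrite(f"pics/{n}0.png",cv2.resize(p,(800,600),interpolation=cv2.INTER_CUBIC)); cv2.imwrite(f"pics/{n}0raw.png",p);np.savez(n,K=K,T=T); print(n,K.round(1).tolist(),T.round(3).tolist())
print(get_state())
E
```

```text
pics
top [[406.2, 0.0, 262.4], [0.0, 406.2, 192.2], [0.0, 0.0, 1.0]] [[-0.02, -0.996, 0.082, 0.472], [-1.0, 0.021, 0.014, -0.036], [-0.016, -0.082, -0.997, 1.139], [0.0, 0.0, 0.0, 1.0]]
scene [[489.4, 0.0, 251.1], [0.0, 489.4, 194.5], [0.0, 0.0, 1.0]] [[0.022, 0.689, -0.725, 1.409], [1.0, -0.025, 0.006, -0.063], [-0.014, -0.725, -0.689, 0.89], [0.0, 0.0, 0.0, 1.0]]
{'time': 0.1, 'joint_positions': array([ 1.14311438,  0.32176464, -0.07006849,  1.45153769,  0.02257099,
        1.37077376, -0.05689089]), 'qd': array([ 0.00144171, -0.00066631,  0.00106936, -0.00344639, -0.00067267,
       -0.00010354, -0.00115808]), 'joint_torque': array([ 2.07746398e-04, -4.92571306e+01, -4.05570958e-01, -3.13399494e+01,
       -6.40958687e-02,  3.95212602e-02,  7.89735577e-05]), 'position': array([ 0.27765985, -0.58718041,  0.22156818]), 'tool_rot': array([-2.65347593e+00,  1.68027481e+00,  2.30672292e-03]), 'ft_force': array([-0.58899837, -0.62175985,  0.33848763]), 'torque': array([-0.01123721, -0.02393324,  0.00389026]), 'grip_width': 1.001896298734115}
```

View pics/top0.png

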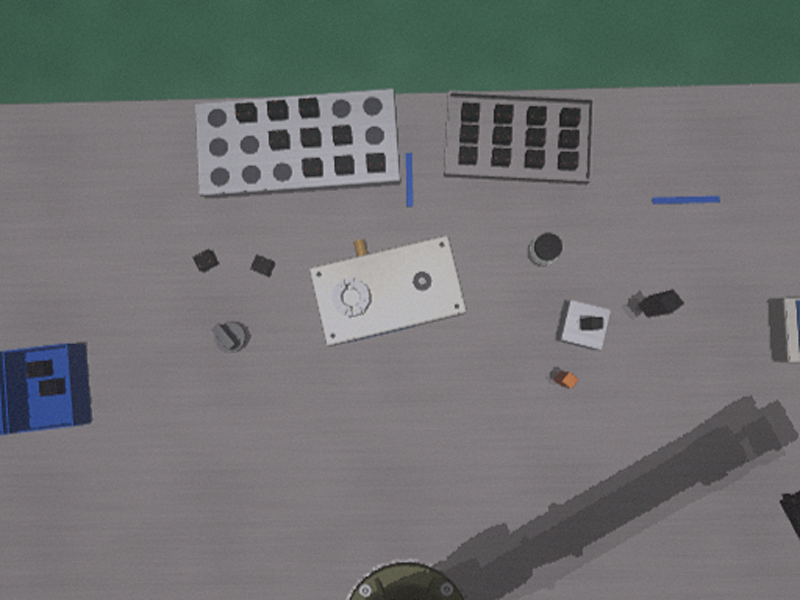

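View pics/scene0.png

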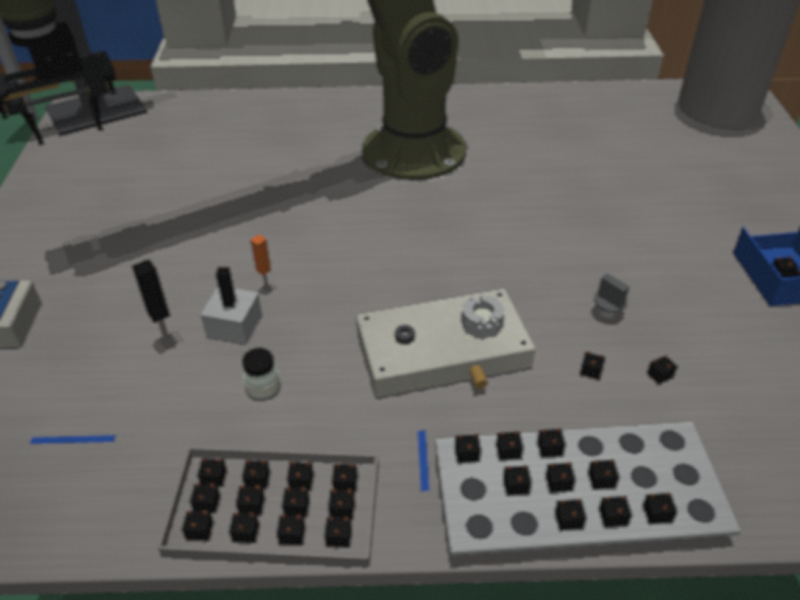

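The top view shows the unit at (388,290), with its port at (350,297) and vent at (422,281). The holder is at (585,325) and the cap at (232,337). The relays are at (205,260) and (262,265), and the jar is at (547,248).

Stylus candidates (top / scene pixels):
- **Black handle in the holder:** (591,323) / (226,287)
- **Larger black one, free-standing:** (660,302) / (150,290)
- **Orange one:** (568,380) / (261,255)

I choose the one in the holder and will check it in a crop.

```bash
cat > m.py <<'E'
from h import *
p=cv2.imread("pics/top0raw.png"); d=np.load("top.npz"); K,T=d["K"],d["T"]
hsv=cv2.cvtColor(p,cv2.COLOR_BGR2HSV); g=cv2.cvtColor(p,cv2.COLOR_BGR2GRAY)
def blob(m,u,v,r):
    w=np.zeros_like(m); cv2.circle(w,(u,v),r,255,-1); m=cv2.bitwise_and(m,w)
    cs=cv2.findContours(m,cv2.RETR_EXTERNAL,cv2.CHAIN_APPROX_NONE)[0]; return max(cs,key=cv2.contourArea)
def rect(c,z):
    P=np.array([ray(*q[0],K,T,z)[:2] for q in c],np.float32)
    r=cv2.minAreaRect(P*1000); return r
print("gray unit/holder/table",g[186,249],g[213,366],g[230,300],"cap",g[215,148-14:148+14])
br=((g>150)*255).astype(np.uint8); print("unit",rect(blob(br,249,186,62),.045))
br=((g>135)*255).astype(np.uint8); print("holder",rect(blob(br,374,208,26),.05))
dk=((g<55)*255).astype(np.uint8); print("stylus top",rect(blob(dk,378,207,12),.12))
print("big",rect(blob(dk,424,193,20),.1))
print("jar",rect(blob(dk,350,157,14),.065)); print("ra",rect(blob(dk,168,170,12),.026)); print("rb",rect(blob(dk,132,167,12),.026))
a=cv2.resize(p[180:235,345:445],(800,440),interpolation=cv2.INTER_CUBIC)
b=cv2.resize(p[195:235,125:175],(400,160*2),interpolation=cv2.INTER_CUBIC)[:160*2]
q=cv2.imread("pics/scene0raw.png"); 
L=cv2.resize(p[188:228,350:400],(400,320),interpolation=cv2.INTER_CUBIC)
S=cv2.resize(q[145:225,80:180],(400,320),interpolation=cv2.INTER_CUBIC)
C=cv2.resize(p[165:215,195:257],(400,280),interpolation=cv2.INTER_CUBIC)[:280]
b=b[:280]
cv2.imwrite("pics/crop1.png",np.vstack([np.hstack([L,S]),np.hstack([b,C])]))
E
python3 m.py
```

```text
gray unit/holder/table 182 173 124 cap [122 123 120 113  88  92 103 104 105 108 108 113  80  54  54  57  60  80
 111 114 111 113  94  66  79  78  93 127]
unit ((582.2069091796875, 19.440109252929688), (136.264404296875, 246.38699340820312), 12.303058624267578)
holder ((515.1369018554688, -319.7640380859375), (69.98015594482422, 71.01998138427734), 74.56824493408203)
stylus top ((514.1764526367188, -309.62890625), (30.01110076904297, 17.50072479248047), 88.81442260742188)
big ((544.4465942382812, -429.07806396484375), (32.61967468261719, 68.4577407836914), 12.837480545043945)
jar ((658.871337890625, -268.2910461425781), (13.275483131408691, 18.946165084838867), 87.81686401367188)
ra ((628.1646118164062, 228.81434631347656), (7.807263374328613, 24.67269515991211), 68.00613403320312)
rb ((643.8488159179688, 342.21051025390625), (30.55327796936035, 33.39051818847656), 26.44968032836914)
```

View pics/crop1.png

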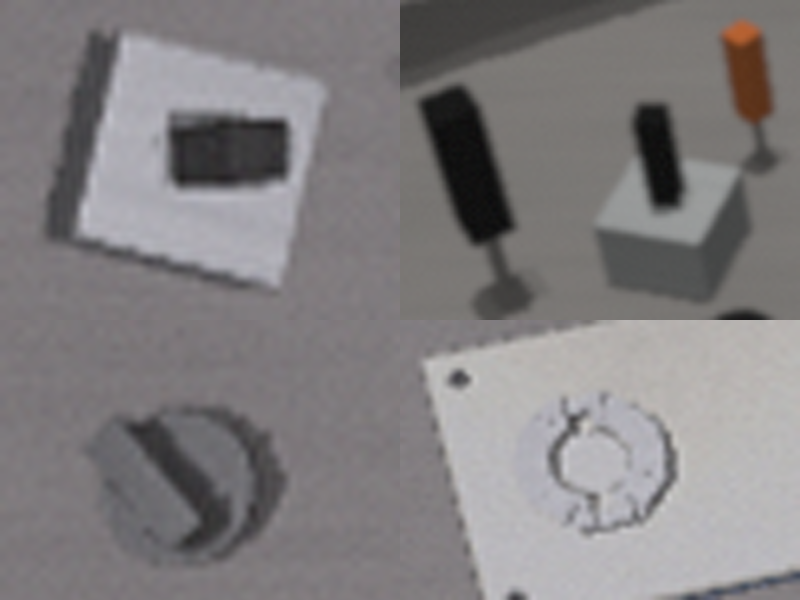

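The crop confirms the stylus: the small black one, standing upright in the holder. The free-standing black one is clearly bigger. The cap's bar runs diagonally, and the port's notches are visible at about 2 and 7 o'clock. Next I refine using both views.

```bash
cat > m2.py <<'E'
from h import *
c=np.array([.5822,.0194]);a=np.radians(12.3);R=np.array([[np.cos(a),-np.sin(a)],[np.sin(a),np.cos(a)]])
for n in("top","scene"):
    p=cv2.imread(f"pics/{n}0raw.png"); d=np.load(n+".npz"); K,T=d["K"],d["T"]; g=cv2.cvtColor(p,cv2.COLOR_BGR2GRAY).astype(float)
    def cen(q,r,thr):  # weighted dark centroid near predicted pixel
        u,v=np.round(q).astype(int); w=g[v-r:v+r+1,u-r:u+r+1]; k=np.clip(np.percentile(w,80)-thr-w,0,None)
        y,x=np.mgrid[-r:r+1,-r:r+1]; return np.array([u+(x*k).sum()/k.sum(),v+(y*k).sum()/k.sum()])
    S=[]
    for sx in(-1,1):
        for sy in(-1,1):
            q=proj([*(c+R@[sx*.06,sy*.115]),.045],K,T); e=cen(q,4,25); e=cen(e,3,25); S.append(ray(*e,K,T,.045)[:2])
    S=np.array(S); m=S.mean(0); dy=(S[1]+S[3]-S[0]-S[2]); dx=S[2]+S[3]-S[0]-S[1]
    print(n,"screws",(S*1000).round(1).tolist(),"centre",(m*1000).round(1),"yaw y",np.degrees(np.arctan2(-dy[0],dy[1])).round(2),"yaw x",np.degrees(np.arctan2(dx[1],dx[0])).round(2),np.linalg.norm(dy)/2,np.linalg.norm(dx)/2)
    q=proj([*(c+R@[0,-.062]),.059],K,T); e=cen(q,8,25); e=cen(e,7,25);print(" bezel",(ray(*e,K,T,.059)*1000).round(1))
    # long dark handle: stylus
    dk=((g<60)*255).astype(np.uint8); q=proj([.515,-.32,.085],K,T).astype(int); w=np.zeros_like(dk); cv2.circle(w,tuple(int(i) for i in q),22 if n=="scene" else 12,255,-1)
    ct=max(cv2.findContours(dk&w,cv2.RETR_EXTERNAL,cv2.CHAIN_APPROX_NONE)[0],key=cv2.contourArea)
    print(" handle rect",cv2.minAreaRect(ct), "pred base/top",proj([.515,-.32,.05],K,T),proj([.515,-.32,.12],K,T))
# other styli: top/base by ray
d=np.load("top.npz");K,T=d["K"],d["T"]
d2=np.load("scene.npz");K2,T2=d2["K"],d2["T"]
def tri(a,b):
    A=[];B=[]
    for (u,v),k,t in((a,K,T),(b,K2,T2)):
        r=t[:3,:3]@np.linalg.solve(k,[u,v,1.]);r/=np.linalg.norm(r);M=np.eye(3)-np.outer(r,r);A.append(M);B.append(M@t[:3,3])
    return np.linalg.solve(sum(A),sum(B))
f=.64
print("big top",tri((674*f,299*f),(147*f,267*f)),"orange top",tri((570*f,380*f),(260*f,240*f)),"jar top",tri((548*f,245*f),(257*f,360*f)))
print("styl base",ray(374.7,206.8,K,T,.05),"top",ray(382.2,206.8,K,T,.12), "cap flange",ray(147.1,215.4,K,T,.032))
print("cap bar top corners",[ (ray(125+x/8,195+(y-320)/8,K,T,.07)[:2]*1000).round(1).tolist() for x,y in((90,440),(130,415),(225,520),(185,550))])
E
python3 m2.py
```

```text
top screws [[543.7, -108.1], [492.8, 118.5], [664.0, -80.0], [614.7, 150.2]] centre [578.8  20.1] yaw y 12.37 yaw x 13.85 0.23379367810835172 0.12473071034030991
 bezel [595. -41.  59.]
 handle rect ((378.0, 206.5), (7.0, 12.0), 90.0) pred base/top [374.82836113 207.33576079] [382.1068304  206.08159966]
scene screws [[555.5, -112.8], [489.7, 119.8], [666.7, -77.9], [611.0, 141.3]] centre [580.7  17.6] yaw y 15.06 yaw x 13.62 0.23395778970387265 0.1195873603162755
 bezel [602.7 -39.5  59. ]
 handle rect ((144.11538696289062, 183.07691955566406), (24.906749725341797, 8.43299388885498), 78.69007110595703) pred base/top [145.46313596 194.30184465] [140.73614655 173.19780015]
big top [ 0.54579445 -0.42235942  0.1589323 ] orange top [ 0.42305057 -0.27315337  0.10550882] jar top [ 0.65054634 -0.25727915  0.06299032]
styl base [ 0.5164374  -0.31971981  0.05      ] top [ 0.51320068 -0.32015241  0.12      ] cap flange [0.50655972 0.2961718  0.032     ]
cap bar top corners [[520.2, 313.6], [528.2, 300.4], [492.9, 268.8], [483.3, 282.0]]
```

Emit:
carry_out:
  motion:
    - [[0.03,0.035,0],0.14]
    - [[0.06,0.068,0],0.28]
    - [[0.09,0.1,0],0.42]
    - [[0.12,0.135,0],0.56]
    - [[0.15,0.17,0],0.7]
    - [[0.18,0.203,0],0.84]
    - [[0.21,0.237,0],0.98]
    - [[0.237,0.268,0],1.12]
    - [[0.237,0.268,0],1.13]
    - [[0.237,0.268,0],1.13]
    - [[0.237,0.268,0],1.13]
  grip: -0.2
  squeeze: 40

```text
time: 1.2
position: [0.5138, -0.321, 0.2221]
tool_rot: [3.141, -0.003, -0.002]
ft_force: [-0.1, -0.2, 0.3]
grip_width: 0.6
```

```bash
cat > snap.py <<'E'
import sys
from h import *
n,name,u0,v0,w,h,s=sys.argv[1],sys.argv[2],*map(int,sys.argv[3:8])
p,K,T=img(n); cv2.imwrite(f"pics/{name}raw.png",p); cv2.imwrite(f"pics/{name}.png",cv2.resize(p[v0:v0+h,u0:u0+w],None,fx=s,fy=s,interpolation=cv2.INTER_CUBIC))
st=get_state(); print(st["time"],st["position"].round(4),st["tool_rot"].round(3),st["ft_force"].round(1),st["grip_width"])
print("tcp pix",proj(st["position"],K,T))
E
python3 snap.py scene g1 60 90 180 140 4
```

```text
1.25 [ 0.5136 -0.3214  0.2222] [ 3.141e+00 -4.000e-03 -2.000e-03] [-1.   0.2 -0.2] 0.6002662138166059
tcp pix [132.58975122 138.71879954]
```

View pics/g1.png

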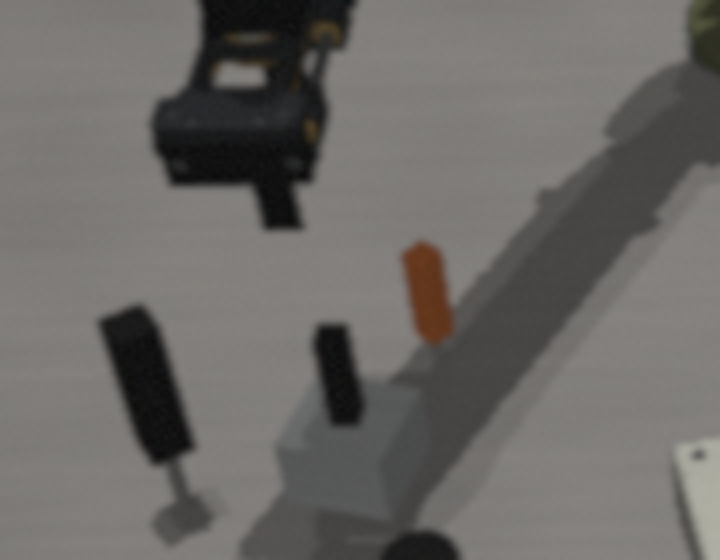

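The stylus's flat side faces the camera, so its yaw is about 0 and the jaws along x suit it. Now I descend and grip.

Emit:
carry_out:
  motion:
    - [[0.001,0.002,-0.04],0]
    - [[0.001,0.002,-0.08],0]
    - [[0.001,0.002,-0.11],0]
    - [[0.001,0.002,-0.134],0]
    - [[0.001,0.002,-0.134],0]
    - [[0.001,0.002,-0.134],0]

```text
time: 1.85
position: [0.5153, -0.3188, 0.0889]
tool_rot: [3.141, -0.002, -0.0]
ft_force: [-0.8, -0.9, 0.3]
grip_width: 0.603
```

Emit:
carry_out:
  motion:
    - [[0,0,0],0]
    - [[0,0,0],0]
    - [[0,0,0],0]
    - [[0,0,0],0]
    - [[0,0,0],0]
    - [[0,0,0],0]
    - [[0,0,0],0]
    - [[0,0,0],0]
  grip: 1
  squeeze: 40

```text
time: 2.65
position: [0.5161, -0.3177, 0.089]
tool_rot: [3.141, 0.002, 0.001]
ft_force: [-0.4, 0.9, 2.7]
grip_width: 0.225
```

Emit:
carry_out:
  motion:
    - [[0,0,0.02],0]
    - [[0,0,0.05],0]
    - [[0,0,0.08],0]
    - [[0,0,0.09],0]
    - [[0.01,0.03,0.09],0]
    - [[0.02,0.07,0.09],0]
    - [[0.035,0.115,0.09],0]
    - [[0.045,0.16,0.09],0]
    - [[0.06,0.205,0.09],0]
    - [[0.07,0.245,0.09],0]
    - [[0.079,0.277,0.09],0]
    - [[0.079,0.277,0.09],0]
    - [[0.079,0.277,0.09],0]
    - [[0.079,0.277,0.06],0]
    - [[0.079,0.277,0.06],0]
    - [[0.079,0.277,0.06],0]
    - [[0.079,0.277,0.06],0]

```text
time: 4.35
position: [0.5953, -0.0416, 0.1495]
tool_rot: [3.141, -0.001, 0.002]
ft_force: [-0.1, 0.1, -0.3]
grip_width: 0.226
```

```bash
python3 snap.py scene v1 200 130 160 120 5; python3 - <<'E'
from h import *
s=get_state()["position"]; d=np.load("scene.npz")
for q in ([s[0],s[1],s[2]-.077],[.595,-.041,.059],[.5954,-.0411,.059]): print((proj(q,d["K"],d["T"])-[200,130])*5)
p,K,T=img("top"); cv2.imwrite("pics/v1traw.png",p); print(proj(s,K,T))
E
```

```text
4.4 [ 0.5955 -0.0413  0.1497] [ 3.141e+00 -0.000e+00  3.000e-03] [ 0.2 -0.2 -0.7] 0.22600215197478082
tcp pix [257.60013668 183.73993489]
[288.72835289 389.6220247 ]
[289.48549836 409.23321898]
[289.30162562 409.84028991]
[269.91305462 175.05359451]
```

View pics/v1.png

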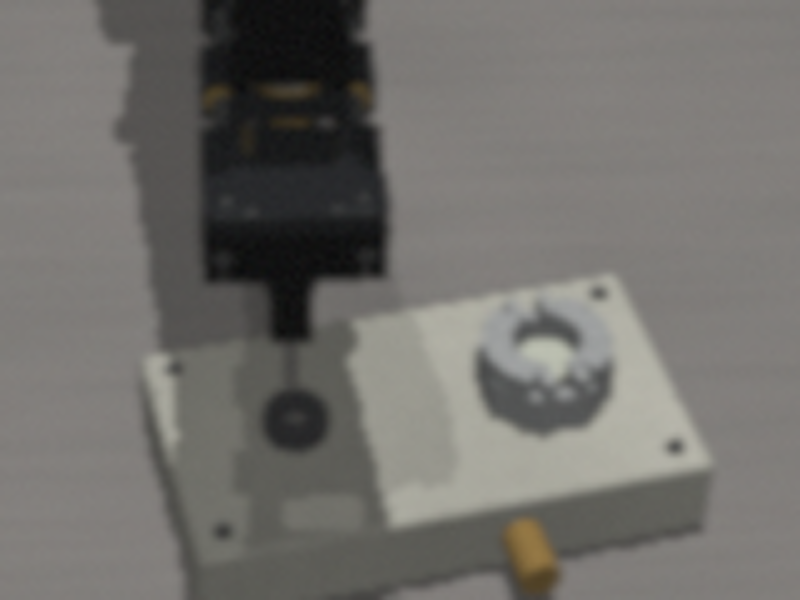

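```bash
python3 - <<'E'
from h import *
g=cv2.imread("pics/v1raw.png",0).astype(float)
for v in range(198,208): print(v,g[v,250:268].astype(int))
for v in range(206,222): print(v,g[v,248:270].astype(int))
g0=cv2.imread("pics/scene0raw.png",0).astype(float)
print()
for v in range(206,222): print(v,g0[v,248:270].astype(int))
E
```

```text
198 [86 87 86 81 70 59 55 49 49 55 59 67 77 87 90 91 92 90]
199 [90 90 89 88 85 81 74 67 66 73 82 84 87 90 91 91 92 92]
200 [91 91 90 91 89 88 80 72 70 78 88 91 92 91 91 91 90 91]
201 [91 90 90 91 90 90 81 72 72 79 88 91 92 91 92 91 91 91]
202 [90 91 90 91 90 88 81 72 70 78 88 91 91 92 92 91 91 91]
203 [90 92 91 92 91 89 82 72 72 79 88 92 92 91 92 92 92 92]
204 [91 91 91 91 91 88 81 73 71 78 90 92 92 92 92 92 92 92]
205 [90 90 91 91 91 89 82 73 72 79 89 92 90 91 92 93 92 92]
206 [92 91 91 91 92 89 82 73 71 76 85 90 92 93 92 93 93 93]
207 [90 91 91 91 88 83 78 69 66 68 74 79 85 89 92 92 93 92]
206 [91 91 92 91 91 91 92 89 82 73 71 76 85 90 92 93 92 93 93 93 92 99]
207 [91 91 90 91 91 91 88 83 78 69 66 68 74 79 85 89 92 92 93 92 92 95]
208 [90 90 91 92 90 87 79 69 59 53 51 51 54 61 71 80 87 91 93 92 92 92]
209 [92 91 92 92 87 80 64 52 43 43 40 39 42 44 51 65 77 88 91 91 92 92]
210 [93 92 92 90 82 66 52 42 40 40 40 38 39 38 43 49 63 78 90 93 92 91]
211 [96 92 92 88 76 58 42 40 38 38 42 40 40 39 39 42 54 71 86 93 93 93]
212 [101  94  90  86  71  53  41  38  40  45  50  50  46  41  39  40
[... 1656 characters left out ...]
5  67  61  72 105
 141 162 167 168]
215 [164 164 162 151 120  78  57  60  64  70  74  75  73  66  61  55  65 105
 142 163 167 167]
216 [165 165 164 157 130  84  50  48  55  60  61  61  61  55  48  46  69 112
 149 164 166 165]
217 [166 165 166 159 137  95  55  41  43  44  47  47  45  43  41  50  79 123
 154 165 166 164]
218 [165 166 166 162 146 115  78  54  44  41  39  39  40  42  56  82 110 137
 158 166 165 164]
219 [165 165 166 165 158 141 116  94  75  63  58  56  57  69  94 124 145 157
 164 165 165 164]
220 [166 166 166 167 165 160 151 137 121 111 106 104 107 117 135 153 163 165
 166 164 164 165]
221 [166 166 166 167 167 167 165 160 155 152 150 150 150 153 159 164 166 167
 165 165 164 165]
```

Emit:
carry_out:
  motion:
    - [[0,0.0025,0],0]
    - [[0,0.0025,0],0]
    - [[0,0.0025,-0.01],0]
    - [[0,0.0025,-0.018],0]
    - [[0,0.0025,-0.018],0]

```text
time: 4.95
position: [0.5936, -0.0382, 0.1285]
tool_rot: [-3.141, -0.002, 0.005]
ft_force: [0.4, 0.3, -0.5]
grip_width: 0.229
```

Emit:
carry_out:
  motion:
    - [[0,0,-0.003],0]
    - [[0,0,-0.006],0]
    - [[0,0,-0.008],0]
    - [[0,0,-0.008],0]

```text
time: 5.35
position: [0.5948, -0.0381, 0.123]
tool_rot: [3.141, 0.002, -0.0]
ft_force: [-1.2, -0.1, 2.7]
grip_width: 0.226
```

Emit:
carry_out:
  motion:
    - [[0,0,-0.001],0]
    - [[0,0,-0.0015],0]
    - [[0,0,-0.0015],0]
    - [[0,0,-0.0015],0]

```text
time: 5.75
position: [0.595, -0.0381, 0.1226]
tool_rot: [3.141, 0.001, 0.001]
ft_force: [-4.7, -0.5, 8.6]
grip_width: 0.227
```

Emit:
carry_out:
  motion:
    - [[0,0,-0.001],0]
    - [[0,0,-0.001],0]

```text
time: 5.95
position: [0.5952, -0.0381, 0.1225]
tool_rot: [3.141, 0.002, 0.001]
ft_force: [-5.6, 0.9, 13.0]
grip_width: 0.223
```

Emit:
carry_out:
  motion:
    - [[0,0,0.01],0]
    - [[0,0,0.03],0]
    - [[0,0,0.055],0]
    - [[0,0,0.06],0]
    - [[-0.01,-0.035,0.06],0]
    - [[-0.02,-0.075,0.06],0]
    - [[-0.035,-0.12,0.06],0]
    - [[-0.045,-0.165,0.06],0]
    - [[-0.06,-0.21,0.06],0]
    - [[-0.07,-0.25,0.06],0]
    - [[-0.079,-0.2795,0.06],0]
    - [[-0.079,-0.2795,0.06],0]
    - [[-0.079,-0.2795,0.03],0]
    - [[-0.079,-0.2795,0.02],0]
    - [[-0.079,-0.2795,0.02],0]
    - [[-0.079,-0.2795,0.02],0]

```text
time: 7.55
position: [0.5163, -0.317, 0.1402]
tool_rot: [-3.141, -0.003, -0.0]
ft_force: [-0.5, -0.2, -0.8]
grip_width: 0.225
```

```bash
python3 snap.py scene s1 80 120 130 110 6
```

```text
7.6 [ 0.5167 -0.3173  0.1409] [3.141e+00 3.000e-03 2.000e-03] [-0.1 -0.3 -0.1] 0.22345831503439167
tcp pix [140.27363653 166.99580069]
```

View pics/s1.png

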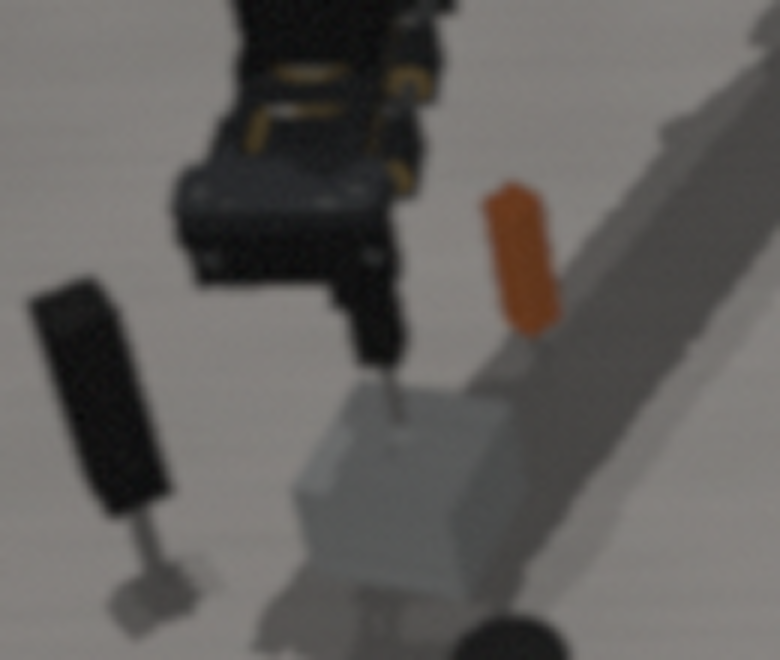

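The pin tip at (400,420) sits right above the hole at (400,435), so I lower it.

Emit:
carry_out:
  motion:
    - [[0,0,-0.012],0]
    - [[0,0,-0.022],0]
    - [[0,0,-0.03],0]
    - [[0,0,-0.03],0]

```text
time: 8.0
position: [0.5148, -0.317, 0.1081]
tool_rot: [-3.14, -0.002, 0.004]
ft_force: [-0.3, 0.7, -1.0]
grip_width: 0.228
```

Emit:
carry_out:
  motion:
    - [[0,0,-0.01],0]
    - [[0,0,-0.018],0]
    - [[0,0,-0.0205],0]
    - [[0,0,-0.0205],0]

```text
time: 8.4
position: [0.5158, -0.3175, 0.0893]
tool_rot: [-3.141, -0.002, 0.001]
ft_force: [0.5, 0.3, -0.2]
grip_width: 0.227
```

Emit:
carry_out:
  motion:
    - [[0,0,0],0]
    - [[0,0,0],0]
    - [[0,0,0],0]
    - [[0,0,0],0]
    - [[0,0,0],0]
    - [[0,0,0],0]
  grip: -0.2

```text
time: 9.0
position: [0.5159, -0.3176, 0.0896]
tool_rot: [3.141, 0.002, 0.0]
ft_force: [0.2, 0.3, 0.9]
grip_width: 0.59
```

Emit:
carry_out:
  motion:
    - [[0,0,0.02],0]
    - [[0,0,0.05],0]
    - [[0,0,0.09],0]
    - [[0,0,0.13],0]
    - [[0,0,0.13],0]

```text
time: 9.5
position: [0.5191, -0.3191, 0.2265]
tool_rot: [3.135, 0.002, 0.015]
ft_force: [0.1, -0.3, 0.7]
grip_width: 0.6
```

Emit:
carry_out:
  motion:
    - [[0,0.03,0],0.14]
    - [[0,0.07,0],0.28]
    - [[0,0.11,0],0.42]
    - [[0,0.15,0],0.56]
    - [[0,0.19,0],0.7]
    - [[0,0.23,0],0.84]
    - [[0,0.27,0],0.98]
    - [[0,0.31,0],1.12]
    - [[0,0.35,0],1.26]
    - [[0,0.39,0],1.4]
    - [[0,0.43,0],1.54]
    - [[-0.005,0.47,0],1.68]
    - [[-0.005,0.51,0],1.82]
    - [[-0.01,0.55,0],1.96]
    - [[-0.01,0.585,0],2.1]
    - [[-0.01,0.6115,0],2.24]
    - [[-0.01,0.6115,0],2.29]
    - [[-0.01,0.6115,0],2.29]
    - [[-0.01,0.6115,0],2.29]

```text
time: 11.4
position: [0.506, 0.2932, 0.2191]
tool_rot: [-1.299, -2.86, 0.001]
ft_force: [0.1, -0.3, -0.3]
grip_width: 0.6
```

```bash
python3 snap.py scene c1 90 100 330 150 2; python3 - <<'E'
from h import *
p=cv2.imread("pics/c1raw.png"); d=np.load("scene.npz"); K,T=d["K"],d["T"]
q=cv2.imread("pics/scene0raw.png")
for z,name in((.032,"fl"),(.07,"bar")): print(name,(proj([.506,.294,z],K,T)-[360,165])*8)
a=np.radians(41.3);ux=np.array([np.cos(a),np.sin(a)]);uy=np.array([-ux[1],ux[0]])
print("bar corners",[((proj([*(np.array([.506,.294])+sx*.023*ux+sy*.008*uy),.07],K,T)-[360,165])*8).round().tolist() for sx in(-1,1) for sy in(-1,1)])
A=cv2.resize(q[165:215,360:420],None,fx=8,fy=8,interpolation=cv2.INTER_CUBIC)
B=cv2.resize(p[100:300,90:420],(320,194)); 
m=np.zeros((600,480,3),np.uint8); m[:400]=A; m[404:598,:320]=B; cv2.imwrite("pics/c2.png",m)
E
```

```text
11.45 [0.5062 0.2929 0.2192] [ 1.30e+00  2.86e+00 -1.00e-03] [-0.2 -0.8  0. ] 0.5954489312812375
tcp pix [402.42078164 131.35443771]
fl [225.58724897 208.32731858]
bar [247.44417763 119.48099259]
bar corners [[171.0, 96.0], [202.0, 73.0], [294.0, 168.0], [325.0, 144.0]]
```

View pics/c2.png

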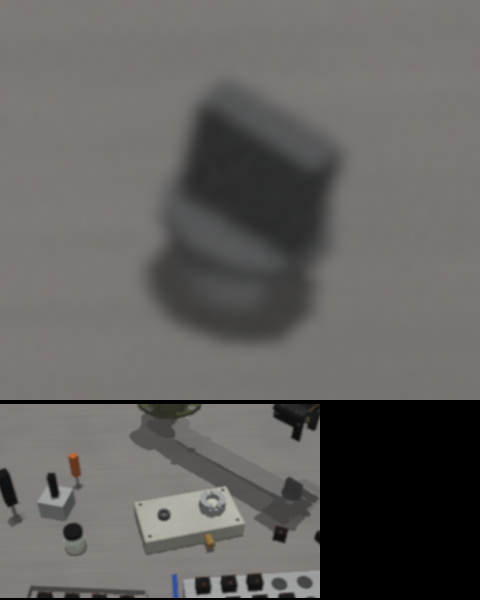

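```bash
python3 - <<'E'
from h import *
out=[]
for n,box in(("top",(195,235,128,170)),("scene",(168,216,372,408))):
    p=cv2.imread(f"pics/{n}0raw.png"); d=np.load(n+".npz"); K,T=d["K"],d["T"]
    v0,v1,u0,u1=box; w=p[v0:v1,u0:u1].astype(int)
    sat=w[:,:,2]-w[:,:,1]   # red minus green
    print(n,"r-g table",sat[:3].mean(),"min",sat.min())
    big=cv2.resize(p[v0:v1,u0:u1],None,fx=8,fy=8,interpolation=cv2.INTER_CUBIC).astype(int)
    s=np.clip(cv2.GaussianBlur(((big[:,:,2]-big[:,:,1])*30+128).clip(0,255).astype(np.uint8),(9,9),0),0,255)
    out.append(cv2.resize(cv2.cvtColor(s,cv2.COLOR_GRAY2BGR),(320,300)))
    e=cv2.convertScaleAbs(big.astype(np.uint8),alpha=2.2,beta=-100); out.append(cv2.resize(e,(320,300)))
cv2.imwrite("pics/c3.png",np.vstack([np.hstack(out[:2]),np.hstack(out[2:])]))
E
```

```text
top r-g table 4.7936507936507935 min -2
scene r-g table 2.7685185185185186 min -3
```

View pics/c3.png

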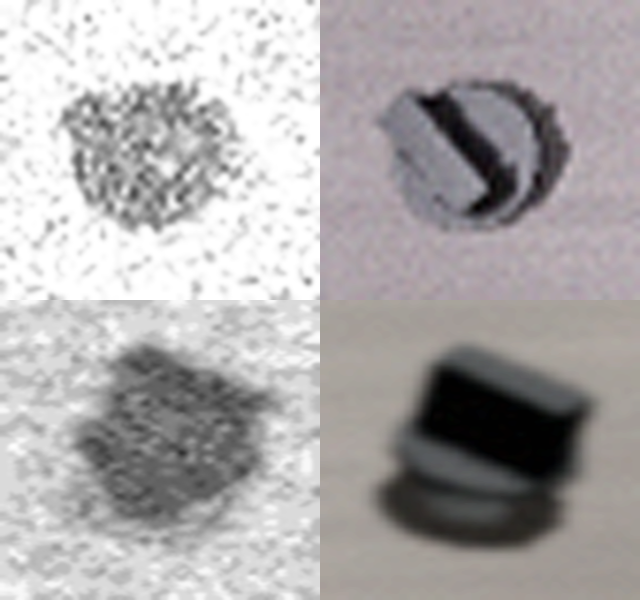

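```bash
python3 - <<'E'
from h import *
d=np.load("scene.npz"); K,T=d["K"],d["T"]
f=lambda x,y,z:(ray(372+(x-320)/8.89,168+(y-300)/6.25,K,T,z)*1000).round(1)
print("bar c",f(515,383,.07),"corners",[f(x,y,.07)[:2].tolist() for x,y in((435,368),(458,345),(575,417),(594,402))])
d=np.load("top.npz"); K,T=d["K"],d["T"]
print("top bar",ray(142.7,215.1,K,T,.07),"flange",ray(147.3,215.7,K,T,.032))
E
```

```text
bar c [511.2 300.3  70. ] corners [[501.5, 280.0], [487.9, 289.5], [531.7, 312.1], [523.2, 319.5]]
top bar [0.50640831 0.29643862 0.07      ] flange [0.50572903 0.29561978 0.032     ]
```

Emit:
carry_out:
  motion:
    - [[0.002,0.005,-0.04],0]
    - [[0.002,0.005,-0.08],0]
    - [[0.002,0.005,-0.12],0]
    - [[0.002,0.005,-0.15],0]
    - [[0.002,0.005,-0.17],0]
    - [[0.002,0.005,-0.181],0]
    - [[0.002,0.005,-0.181],0]
    - [[0.002,0.005,-0.181],0]

```text
time: 12.25
position: [0.5086, 0.299, 0.0396]
tool_rot: [1.297, 2.86, 0.002]
ft_force: [0.9, 0.3, 0.3]
grip_width: 0.598
```

Emit:
carry_out:
  motion:
    - [[0,0,0],0]
    - [[0,0,0],0]
    - [[0,0,0],0]
    - [[0,0,0],0]
    - [[0,0,0],0]
    - [[0,0,0],0]
    - [[0,0,0],0]
    - [[0,0,0],0]
  grip: 1
  squeeze: 55

```text
time: 13.05
position: [0.5079, 0.2989, 0.0387]
tool_rot: [-1.296, -2.862, -0.0]
ft_force: [-0.1, -0.3, 1.8]
grip_width: 0.174
```

Emit:
carry_out:
  motion:
    - [[0,0,0.03],0]
    - [[0,0,0.07],0]
    - [[0,0,0.11],0]
    - [[0,0,0.11],0]
    - [[0.01,-0.035,0.11],-0.1]
    - [[0.02,-0.075,0.11],-0.2]
    - [[0.03,-0.115,0.11],-0.3]
    - [[0.04,-0.155,0.11],-0.4]
    - [[0.055,-0.195,0.11],-0.5]
    - [[0.061,-0.217,0.11],-0.506]
    - [[0.061,-0.217,0.11],-0.506]
    - [[0.061,-0.217,0.1],-0.506]
    - [[0.061,-0.217,0.1],-0.506]
    - [[0.061,-0.217,0.1],-0.506]

```text
time: 14.45
position: [0.5679, 0.0836, 0.1378]
tool_rot: [-1.967, -2.448, 0.001]
ft_force: [-0.4, -0.2, -1.5]
grip_width: 0.179
```

```bash
cat > pv.py <<'E'
import sys
from h import *
name=sys.argv[1]
s=get_state()["position"]; out=[]
print(get_state()["position"].round(4),get_state()["tool_rot"].round(3))
for n,(u0,v0,w,h) in(("scene",(270,130,80,100)),("top",(195,155,64,80))):
    p,K,T=img(n); cv2.imwrite(f"pics/{name}{n}raw.png",p); f=400/w
    c=cv2.resize(p[v0:v0+h,u0:u0+w],(400,500),interpolation=cv2.INTER_CUBIC); out.append(cv2.convertScaleAbs(c,alpha=1.25,beta=-10))
    P=lambda q:((proj(q,K,T)-[u0,v0])*f).round(1)
    print(n,"cap foot",P([s[0],s[1],s[2]-.0385]),"flange low",P([s[0],s[1],s[2]-.0125]),"port",P([.569,.0825,.077]),"px/10mm x,y",P([.579,.0825,.077])-P([.569,.0825,.077]),P([.569,.0925,.077])-P([.569,.0825,.077]))
cv2.imwrite(f"pics/{name}.png",np.hstack(out))
E
python3 pv.py p1
```

```text
[0.5679 0.0836 0.1378] [-1.967e+00 -2.448e+00  1.000e-03]
scene cap foot [201.1 301.9] flange low [205. 261.] port [195.9 337.6] px/10mm x,y [ 2.3 14.6] [20.9 -0.6]
top cap foot [166.2 213.8] flange low [158.7 208.1] port [174.8 215.8] px/10mm x,y [ -0.3 -23.6] [-23.7   0.5]
```

View pics/p1.png

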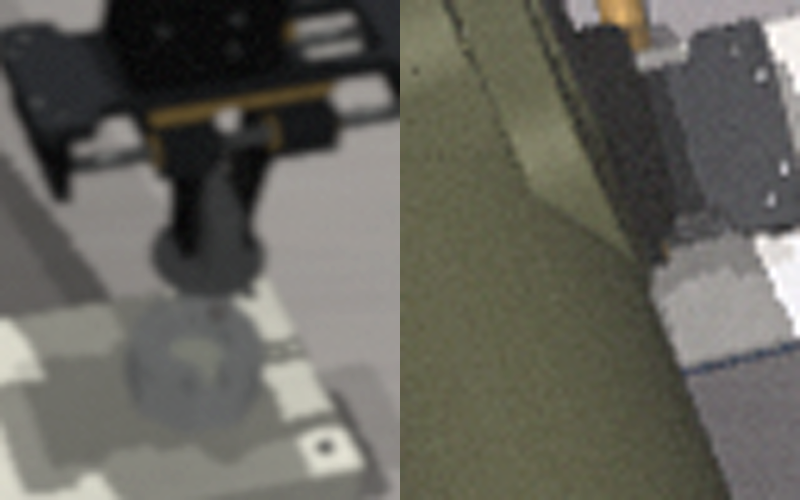

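```bash
python3 - <<'E'
from h import *
st=get_state();print(st["position"].round(4))
q,_,_=img("scene"); p=q.astype(int); o=cv2.imread("pics/scene0raw.png").astype(int)
r=lambda a:(a[:,1]).tolist()
for v in range(178,193,2): print(v,"fl",r(p[v,296:328]))
for v in range(186,214,2): print(v,"col now",r(p[v,290:328]))
for v in range(186,218,2): print(v,"col0",r(o[v,290:328]))
E
```

```text
[0.5685 0.0832 0.1385]
178 fl [120, 118, 119, 110, 90, 67, 53, 49, 41, 29, 16, 17, 23, 33, 41, 46, 51, 54, 53, 54, 53, 52, 42, 35, 49, 75, 102, 121, 130, 131, 131, 131]
180 fl [118, 118, 114, 101, 76, 57, 53, 51, 49, 42, 29, 23, 29, 37, 42, 46, 50, 53, 54, 53, 53, 52, 50, 48, 51, 58, 79, 106, 124, 129, 129, 130]
182 fl [117, 117, 114, 105, 83, 62, 52, 53, 52, 50, 47, 47, 50, 47, 47, 47, 54, 53, 53, 53, 53, 52, 52, 52, 54, 60, 83, 109, 125, 130, 130, 129]
184 fl [117, 117, 117, 114, 102, 81, 61, 54, 53, 53, 52, 54, 53, 52, 50, 49, 51, 53, 53, 55, 54, 52, 51, 55, 62, 82, 107, 124, 129, 130, 130, 131]
186 fl [117, 117, 117, 116, 115, 108, 96, 78, 64, 55, 53, 53, 53, 53, 55, 53, 54, 54, 51, 53, 54, 55, 54, 63, 91, 126, 148, 146, 136, 130, 129, 129]
188 fl [112, 113, 112, 109, 107, 102, 104, 104, 96, 80, 69, 63, 61, 61, 59, 58, 57, 57, 61, 64, 76, 85, 83, 78, 98, 132, 154, 158, 149, 137, 131, 129]
190 fl [99, 100, 98, 96, 94, 91, 91, 95, 98, 96, 91, 86, 86, 85, 84, 80, 78, 77, 79, 86, 106, 127, 141, 146, 147, 155, 160, 161, 158, 148, 136, 130]
192 fl [97, 96, 94, 92, 88, 89, 90, 89, 91, 9
[... 4952 characters left out ...]
7, 98, 82, 81, 81, 80, 81, 81, 84, 88, 99, 105, 97, 87, 87, 93, 97, 96, 91, 87, 83, 80, 80, 86, 110, 138, 159, 169, 172, 173, 172, 172]
212 col0 [163, 163, 164, 163, 163, 162, 152, 131, 103, 88, 85, 82, 81, 79, 82, 81, 82, 81, 84, 83, 82, 82, 83, 82, 82, 83, 81, 82, 95, 116, 143, 162, 169, 171, 171, 171, 170, 172]
214 col0 [163, 163, 164, 163, 164, 163, 161, 156, 151, 146, 137, 120, 104, 92, 84, 82, 81, 82, 81, 82, 84, 86, 86, 86, 87, 90, 94, 110, 137, 159, 168, 171, 170, 171, 171, 171, 170, 171]
216 col0 [164, 164, 164, 165, 164, 163, 161, 163, 164, 164, 162, 161, 154, 139, 126, 119, 114, 105, 99, 104, 118, 132, 144, 150, 150, 152, 155, 160, 167, 170, 170, 168, 170, 169, 169, 170, 170, 170]
```

```bash
cat > ov.py <<'E'
import sys
from h import *
s=get_state()["position"]; p,K,T=img("scene"); u0,v0,w,h=284,140,50,75; f=8
c=cv2.resize(p[v0:v0+h,u0:u0+w],None,fx=f,fy=f,interpolation=cv2.INTER_CUBIC)
c=cv2.convertScaleAbs(c,alpha=1.6,beta=-20); o=c.copy()
a=np.radians(12.3);R=np.array([[np.cos(a),-np.sin(a)],[np.sin(a),np.cos(a)]])
P=lambda q:tuple(int(round(i)) for i in (proj(q,K,T)-[u0,v0]+.5)*f)
for r,z,cx,col in((.027,s[2]-.0125,s[:2],(0,0,255)),(.0165,.077,np.array([.5685,.0816]),(0,255,0)),(.031,.077,np.array([.5685,.0816]),(0,255,0))):
    for t in np.linspace(0,2*np.pi,36,endpoint=False): cv2.circle(o,P([*(cx+r*np.array([np.cos(t),np.sin(t)])),z]),1,col,-1)
for sx in(-1,1):
    for sy in(-1,1):
        for z in(.032,.07): cv2.circle(o,P([*(s[:2]+R@[sx*.023,sy*.008]),s[2]-.0385+z]),3,(0,255,255) if sx>0 else (255,0,255),1)
cv2.imwrite(f"pics/{sys.argv[1]}.png",np.hstack([c,o])); print(s.round(4))
E
python3 ov.py o1
```

```text
[0.5687 0.083  0.1387]
```

View pics/o1.png

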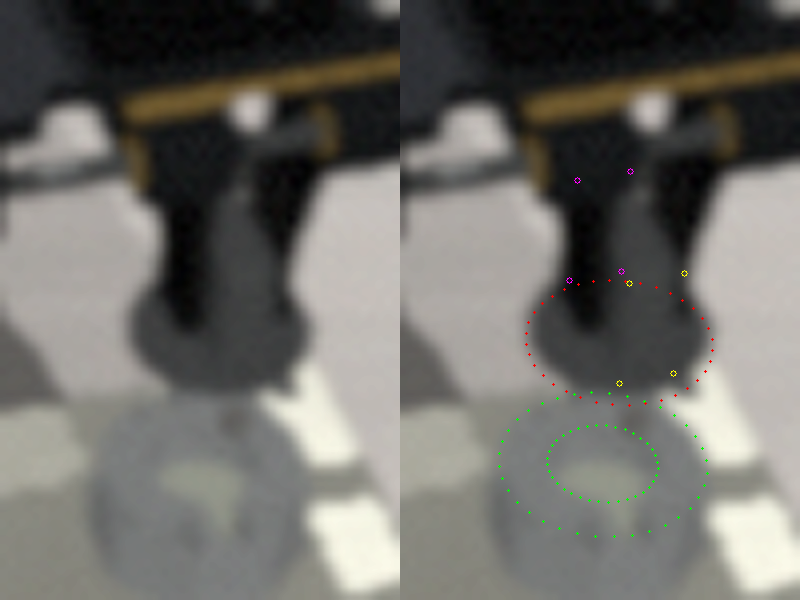

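```bash
python3 - <<'E'
from h import *
d=np.load("scene.npz");K,T=d["K"],d["T"]
def ell(c,r,z):
    t=np.linspace(0,2*np.pi,180);P=np.array([proj([c[0]+r*np.cos(a),c[1]+r*np.sin(a),z],K,T) for a in t]);return "u %.1f..%.1f v %.1f..%.1f"%(P[:,0].min(),P[:,0].max(),P[:,1].min(),P[:,1].max())
c=(.508,.299)
print("init flange lo",ell(c,.027,.026),"hi",ell(c,.027,.032),"foot",ell(c,.015,0))
a=np.radians(41.4);R=np.array([[np.cos(a),-np.sin(a)],[np.sin(a),np.cos(a)]])
for z in(.07,.032): print("bar",z,[proj([*(np.array(c)+R@[x*.023,y*.008]),z],K,T).round(1).tolist() for x in(-1,1) for y in(-1,1)])
g=cv2.imread("pics/scene0raw.png").astype(int)[:,:,1]
for v in range(174,214): print(v,g[v,376:408].tolist())
E
```

```text
init flange lo u 379.1..400.8 v 186.1..200.6 hi u 379.5..401.2 v 184.4..198.9 foot u 382.2..394.0 v 196.5..204.6
bar 0.07 [[383.6, 177.4], [387.4, 174.5], [399.0, 186.5], [402.8, 183.4]]
bar 0.032 [[381.0, 188.5], [384.8, 185.6], [396.0, 197.6], [399.8, 194.6]]
174 [118, 118, 118, 118, 119, 117, 118, 118, 119, 117, 116, 113, 113, 114, 118, 117, 119, 119, 119, 119, 120, 120, 120, 119, 120, 121, 121, 122, 122, 123, 121, 121]
175 [119, 118, 120, 119, 119, 120, 119, 120, 118, 116, 109, 102, 100, 103, 109, 114, 117, 119, 120, 121, 121, 120, 121, 122, 123, 121, 121, 122, 122, 122, 122, 122]
176 [120, 119, 120, 120, 120, 119, 119, 119, 115, 108, 98, 92, 90, 92, 97, 103, 110, 115, 118, 120, 120, 120, 121, 120, 121, 120, 120, 121, 121, 121, 121, 121]
177 [121, 120, 120, 120, 121, 120, 119, 116, 108, 96, 86, 86, 86, 88, 89, 92, 99, 107, 113, 117, 118, 120, 119, 119, 119, 119, 120, 120, 120, 120, 120, 119]
178 [120, 120, 120, 120, 120, 120, 118, 111, 94, 76, 72, 76, 82, 86, 86, 88, 91, 95, 100, 107, 113, 116, 118, 119, 119, 118, 119, 118, 120, 120, 119, 120]
179 [120, 120, 120, 120, 120, 119, 1
[... 4479 characters left out ...]
 115, 114, 115, 115, 116, 116, 115, 116]
210 [119, 119, 119, 119, 118, 118, 118, 119, 119, 118, 119, 118, 118, 117, 118, 118, 117, 117, 117, 116, 116, 116, 116, 115, 115, 115, 115, 116, 116, 116, 115, 116]
211 [120, 119, 119, 119, 118, 119, 119, 119, 117, 118, 118, 117, 116, 116, 117, 117, 116, 116, 116, 116, 115, 116, 115, 115, 116, 116, 116, 115, 115, 114, 115, 116]
212 [118, 118, 117, 118, 117, 117, 118, 117, 117, 116, 117, 117, 117, 116, 115, 115, 116, 115, 116, 115, 114, 115, 114, 115, 115, 114, 114, 114, 114, 115, 114, 114]
213 [117, 117, 117, 118, 117, 117, 117, 117, 117, 117, 117, 116, 116, 115, 116, 116, 115, 115, 114, 116, 115, 115, 115, 114, 115, 114, 115, 115, 114, 114, 115, 114]
```

The overlay check agrees: the flange's top front edge at (220,392) falls where the cap is predicted when centred on the TCP. The port's bore sits about 1.8 mm further in −y. I apply that shift and descend in stages.

Emit:
carry_out:
  motion:
    - [[0,-0.0018,0],0]
    - [[0,-0.0018,0],0]
    - [[0,-0.0018,-0.01],0]
    - [[0,-0.0018,-0.018],0]
    - [[0,-0.0018,-0.022],0]
    - [[0,-0.0018,-0.025],0]
    - [[0,-0.0018,-0.028],0]
    - [[0,-0.0018,-0.028],0]

```text
time: 15.45
position: [0.5689, 0.0804, 0.1103]
tool_rot: [-1.971, -2.446, -0.001]
ft_force: [-0.3, 0.5, -1.2]
grip_width: 0.182
```

Emit:
carry_out:
  motion:
    - [[0,0,-0.002],0]
    - [[0,0,-0.004],0]
    - [[0,0,-0.006],0]
    - [[0,0,-0.006],0]

```text
time: 15.85
position: [0.5691, 0.0803, 0.1045]
tool_rot: [-1.971, -2.446, -0.001]
ft_force: [0.3, 1.4, -2.1]
grip_width: 0.182
```

Emit:
carry_out:
  motion:
    - [[0,0,-0.003],0]
    - [[0,0,-0.006],0]
    - [[0,0,-0.009],0]
    - [[0,0,-0.009],0]
    - [[0,0,-0.009],0]

```text
time: 16.35
position: [0.5693, 0.0803, 0.0964]
tool_rot: [1.971, 2.446, 0.001]
ft_force: [-0.3, 0.8, 5.1]
grip_width: 0.182
```

Emit:
carry_out:
  motion:
    - [[0,0,-0.003],0]
    - [[0,0,-0.006],0]
    - [[0,0,-0.0075],0]
    - [[0,0,-0.0085],0]
    - [[0,0,-0.0085],0]
    - [[0,0,-0.0085],0]

```text
time: 16.95
position: [0.5694, 0.0804, 0.0896]
tool_rot: [1.97, 2.445, -0.0]
ft_force: [-5.1, -0.2, 15.2]
grip_width: 0.177
```

Emit:
carry_out:
  motion:
    - [[0,0,0.0015],0]
    - [[0,0,0.0015],-0.1]
    - [[0,0,0.0015],-0.2]
    - [[0,0,0.0015],-0.3]
    - [[0,0,0.0015],-0.4]
    - [[0,0,0.0015],-0.4]

```text
time: 17.55
position: [0.5704, 0.0806, 0.0906]
tool_rot: [2.418, 2.002, 0.004]
ft_force: [-1.2, 0.9, 9.4]
grip_width: 0.177
```

Emit:
carry_out:
  motion:
    - [[0,0,0],-0.12]
    - [[0,0,0],-0.24]
    - [[0,0,0],-0.36]
    - [[0,0,0],-0.48]
    - [[0,0,0],-0.6]
    - [[0,0,0],-0.72]
    - [[0,0,0],-0.84]
    - [[0,0,0],-0.96]
    - [[0,0,0],-1.08]
    - [[0,0,0],-1.15]
    - [[0,0,0],-1.19]
    - [[0,0,0],-1.19]

```text
time: 18.75
position: [0.5709, 0.081, 0.0909]
tool_rot: [-3.127, -0.305, -0.007]
ft_force: [-0.0, 2.3, 10.4]
grip_width: 0.177
```

```bash
python3 -c "
from h import *
s=get_state();print(s['position'],s['tool_rot'],s['ft_force'],s['torque'],np.degrees(2*np.arctan2(s['tool_rot'][1],s['tool_rot'][0])))"
```

```text
[0.57087113 0.08097111 0.09091835] [-3.12657235 -0.305185   -0.0073679 ] [-0.04343737  2.32671914 10.41676894] [ 0.34560326 -0.04912387  0.0017749 ] -348.8500296055132
```

Emit:
carry_out:
  motion:
    - [[0,0,-0.001],-0.02]
    - [[0,0,-0.002],-0.03]
    - [[0,0,-0.003],-0.03]
    - [[0,0,-0.003],-0.03]
    - [[0,0,-0.003],-0.03]
    - [[0,0,-0.003],-0.03]
    - [[0,0,-0.003],-0.03]
    - [[0,0,-0.003],-0.03]

```text
time: 19.55
position: [0.5708, 0.0809, 0.0896]
tool_rot: [3.13, 0.26, 0.007]
ft_force: [-4.6, 0.1, 18.7]
grip_width: 0.179
```

```bash
python3 - <<'E'
from h import *
s=get_state();print(s['position'],s['tool_rot'],s['ft_force'],s['torque'],s['grip_width'],np.degrees(2*np.arctan2(s['tool_rot'][1],s['tool_rot'][0])))
p,K,T=img("scene"); r=lambda u,v,w,h,f:cv2.resize(p[v:v+h,u:u+w],None,fx=f,fy=f,interpolation=cv2.INTER_CUBIC)
cv2.imwrite("pics/e1.png",cv2.convertScaleAbs(np.hstack([r(270,130,80,100,5),r(100,130,80,100,5)]),alpha=1.5,beta=-10))
E
```

```text
[0.57083793 0.08090465 0.08957131] [3.13018907 0.26015579 0.00716929] [-4.55940174  0.09224746 18.71814965] [0.07956558 1.01517692 0.16781227] 0.17880420071807812 9.50207728203822
```

View pics/e1.png

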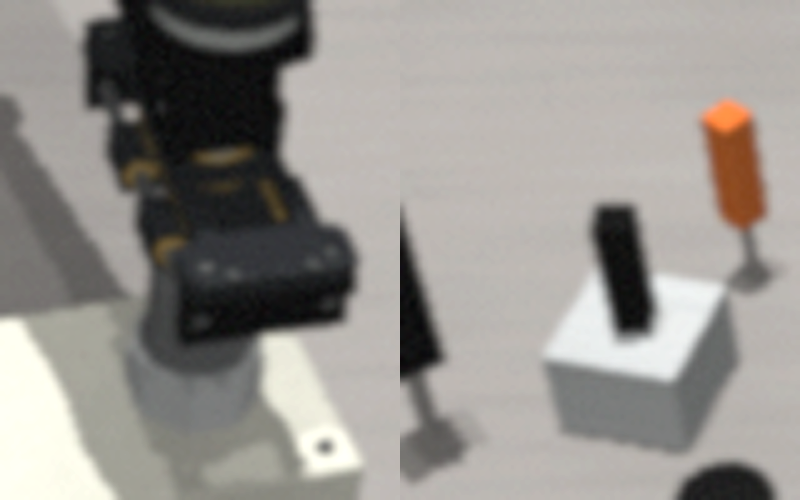

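The stylus stands upright in its holder and the cap sits flush in the port, gripped and pressed with 18.7 N. That is well above the 11.5 N spring, so the flange is on the collar. I'm handing in.

```bash
python3 -c "
from bench import ticket,get_state
print(ticket.close_job()); s=get_state(); print(s['time'],s['position'],s['ft_force'])"
```

```text
the job is handed in; nothing more can be done
None
the job is handed in; nothing more can be done
```

I completed all the steps and handed the job in at about 20 s of the 62 s; no verdict is reported.

- **Vent:** I pressed the button with the stylus pin until it hit a hard stop. The force rose to 13 N, against a 4 N spring, with the tip about 13 mm below the rim by the measured height.
- **Stylus:** I stood it back in the holder and let go. The last picture shows it upright there with the fingers well clear.
- **Cap:** It went into the notches without resistance and down to flush. I turned it clockwise about 93°, then pressed it home again and kept it gripped. The tool height was 0.0896 m, the same as when it was flush before the turn. The force was 18.7 N, above the 11.5 N spring, and the tilt was under 0.01 rad.

**Checks that disagreed:**
- The top camera read the vent about 2.5 mm off in y compared with the scene camera and the robot. I trusted the scene camera.
- A steady sideways force of about −5 N in x appeared each time I pressed hard; I did not find its cause.
- During the turn the tool drifted about 1.5 mm in x. That should be within the 4 mm limit, but I did not measure the cap's centring directly at the end.
- I never moved the arm near the relays or the jar, but I took no closing measurement of them.

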